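# Wedge the rocking gauge stand

## Robot

A 7-joint arm with a two-finger parallel gripper is mounted at the origin on the work surface. World frame = base frame: x ahead of the robot, y to its left, z up, the work surface at z = 0. Lengths are in m, angles in rad, forces in N, time in s.
With the tool pointing down it reaches from about 0.4 to 0.85 m from the base axis. Payload 4.5 kg.
Tool frame: the origin (TCP) lies between the finger pads; the fingertips stand 19 mm ahead of it and the grasp point (between the pads) is the TCP (r.tips_ahead is the distance from the TCP to the fingertips, in m); z points along the fingers, y is the line along which they close (so a half turn about z gives the same grasp; the last joint's range is limited). The gripper opens to 88 mm and grips with 3 to 60 N. Pads are 18 mm wide; open, the fingers measure 123 mm over their backs; the gripper's body (75 mm by 187 mm) begins 45 mm behind the grasp point.
Start: joints at [1.282, 0.689, -0.195, 1.565, 0.157, 0.902, -0.215], TCP at [0.198, -0.593, 0.258] pointing down, gripper open.
Joint ranges: [-3.01, 3.01], [-0.46, 2.08], [-1.47, 1.51], [0.13, 2.56], [-1, 4.14], [0.04, 2.09], [-2.66, 2.66]. Speed limits (rad/s): [2.57, 2.57, 3.14, 3.14, 3.14, 3.14, 3.14].

## Interface

Orientations are given as a unit quaternion [x, y, z, w].
In Python, from plant import r, cams, models gives the robot as it stands. The module is installed in compiled form; this text tells all that it offers.
- The arm moves only by the tool jog_arm, never from a script. Its arguments are lists of equal length, an entry for each row: "turn": the turn, a rotation vector about the tool's x, y, z in rad, a list of three; "translation": the shift along the tool's x, y, z in m, a list of three; "grip": the closure, from 0 (fully open) to 1 (shut). In form: {"turn": [[ax, ay, az], ...], "translation": [[tx, ty, tz], ...], "grip": [grip, ...]}. A call has 1 to 20 rows; each row is the pose to reach, as a shift and turn from the pose commanded when the call began, along the tool's axes at that moment; what a row does not reach only later rows make up. A row lasts 1/8 s, in which the tool goes at most 62.5 mm and 10.7 degrees, less where a joint would pass 70% of its speed; a pose out of reach is approached as far as the arm can. A call with a gripper value outside its range is refused whole. The fingers move at their own pace and stop on an object; "force" is the grip in N (left out, the last holds). Time passes only in rows, so rows that repeat a pose let the fingers close. It gives the time, the measured TCP pose, the force, the opening and the grip force at its end, in the units of the state.
- r.get_state(): the state, without advancing time (a new reading comes with each control period).
- cams.snapshot(name): name is "scene" or "side" or "wrist"; returns the picture (420x560x3 uint8, red, green, blue); there is no depth.
- cams.camera_params(name): a dict with "fx", "fy", "cx", "cy" (pixels), "eye" and "orientation" of the camera in the world. Camera axes: x right, y up, looking along -z (the intrinsics and any distortion apply to the point x, -y, -z); pixel columns grow to the right and rows downward; lengths in m; the calibration is good to about 2 mm. The wrist camera is an equidistant fisheye: a pixel r from the principal point sees the ray r / f radians off the axis. A picture is of the moment at which its call begins: read the wrist's pose just before it. camera_params takes no time and is no camera call; for the wrist camera it gives the pose at the moment of the call.
- r.finish_job(): hands the job in; it is judged then, once.
Trained networks look in the newest picture that a camera, given by its name, has taken for a name from the list of things; names that differ only in an ending like _2 or _b are one class to them, and where a whole thing is asked for, a point or a joint stands for the part that bears it (a point fixed in the world has none). Each returns a list of dicts, best first, with "p" (0 to 1); they miss things now and then, are a little off and sometimes report something else, mostly with a low value. They report only what shows in the picture. A call takes as long as a camera call. They do not tell look-alikes from the thing itself.
- models.find_in(camera, name): "position" ([x, y, z] in m, in world coordinates, good to about 4 mm: the middle of the surface that is visible of it).
- models.masks_of(camera, name): "pixels" (420x560 bool, what is visible of it).
- models.place_of(camera, name): "position" ([x, y, z] in m, in world coordinates, good to about 4 mm: a listed point, or the origin of a listed thing).
The state is a dict: "clock": time; "q": joint angles; "qd": joint speeds; "joint_torque": joint torques, N m; "tool_pos": TCP position; "eef_rot": TCP orientation; "contact_force": force on the tool from outside, world axes, zero at the start; "moment": the same for the moment, N m; "opening": opening from 0.0 (shut) to 1.0 (fully open); "finger_force": force on a finger pad.
Only numpy, scipy, OpenCV 4.12 (cv2) and the standard library are available. Lean on these libraries where they do the work, as an engineer would, in place of code of your own. Each camera call takes 0.05 s, during which the arm holds its last target. There are 200 camera calls.

## Task

The blue dial-gauge stand rocks because its corner foot with the red cap has lost its rubber pad. Push the orange wedge along the bench with the fingertips, never lifting it, thin edge first under that foot until the stand is level and no longer rocks, and leave it there. Do not touch the stand itself and do not disturb the things around it.

Things in the scene. Friction and masses are not known exactly. Their poses are not given: they have to be found in the camera images.
- wedge: Loose orange plastic levelling wedge, about 0.16 kg, lying flat; 90 mm long (its x), 50 mm wide (its y). Origin: centre of its underside. +x points to the thin edge, almost sharp, at x = +45 mm. From there the ramp rises evenly (about 10 degrees) to 15 mm at x = -37 mm; the thick end is closed by an upstand. It grips by friction and stays where it is left.
- wedge_push (a point): Middle of the face to push on: the flat outer face of the upstand at the wedge's thick end, 45 mm behind the wedge's origin, 12 mm above the bench. The upstand is 50 mm wide, 30 mm high and 8 mm thick.
- gauge_stand: Dial-gauge stand: blue plate 190 x 130 mm, top 50 mm above the bench, 30 mm free below, column and dial to 270 mm. Four corner ears with feet, 220 x 160 mm apart. It only rocks, never slides. Origin: on the bench under the short foot; its middle is at x +110, y -80 mm, next feet at x +220 and at y -160 mm. The wedge starts on its open -x side and goes in heading along +x, up to 40 degrees either way.
- short_foot (a point): Lowest point of the short foot, a bare bolt with a ball end of 14 mm radius, under the corner ear with the red cap on top (ear radius 16 mm, 34 to 48 mm above the bench). It rests on the bench while the stand leans on it and is 8 mm above the bench when the stand is level.
- rock (a joint): Rocking of the stand, rad: 0 = level, firm on its three good feet (hard stop); 0.062 = leaning on the short foot (its weight puts about 2 N there). Level once that foot is about 42 mm in from the wedge's thin edge. Sliding the wedge alone takes 1 to 2 N, pushing it while the foot climbs 3 to 7 N with a brief knock of up to 16 N at first contact; once level it jams and the push rises steeply.
- can: Bystander: white drinks can, 58 mm across, 135 mm high, standing. Origin: centre of its underside.
- jar: Bystander: brass-coloured jar with a steel lid, 54 mm across, 75 mm high, standing. Origin: centre of its underside.
- bracket: Bystander: steel angle bracket, 60 x 50 mm, 50 mm high. Origin: centre of its underside.
There are look-alikes about, which are no part of the job. Of the things like the wedge, leave any that is green, purple or white; of the rest the larger one is meant.

How it is judged:
By the outcome, as a careful person would: the job done as asked, in the order asked, and still so for the second after the job is handed in, with the robot touching nothing.
It also fails if it takes over 51 s, if anything falls off the work surface, if the arm or the gripper's body presses on something with over 40 N, if the wrist force passes 120 N, or if a joint passes its speed limit or range.

## Working session

There is one attempt and no reset: what is moved stays moved. The work goes in short steps, Python scripts to look and compute and a tool call to move; the robot and the scene stay as the last step left them, time stands still between calls to the robot, and variables do not carry over. Pictures are saved under pics/ and viewed, at most 10 in all, crops included, and the job is handed in when it is done.

Besides the shell and the picture viewer there is one more tool, called after "Request:" by a JSON object that holds its "fn" and its "kwargs", one argument or row to a line. jog_arm: Moves the arm, as the interface text tells. Its arguments: {"type":"object","properties":{"turn":{"type":"array"},"translation":{"type":"array"},"grip":{"type":"array"},"force":{"type":"number"}},"required":["turn","translation","grip"]}

```bash
mkdir -p pics; python3 - <<'E'
from plant import r,cams,models
import cv2,numpy as np
s=r.get_state();print(s['clock'],s['tool_pos'],s['eef_rot'],s['opening'],r.tips_ahead)
ims=[]
for c in ['scene','side']:
    im=cams.snapshot(c);cv2.imwrite(f'pics/{c}0.png',im[:,:,::-1])
    p=cams.camera_params(c);print(c,p)
    for n in ['wedge','wedge_push','gauge_stand','short_foot','can','jar','bracket']:
        print(n,[(np.round(d['position'],3).tolist(),round(d['p'],2)) for d in models.place_of(c,n)])
    print('find',[(np.round(d['position'],3).tolist(),round(d['p'],2)) for d in models.find_in(c,'wedge')])
E
```

```text
0.0 [ 0.19802078 -0.59216769  0.25689408] [ 9.86994240e-01  1.60752937e-01 -2.13013997e-04 -9.04235313e-04] 1.0029956826715136 0.019
scene {'fx': 383.74468596096204, 'fy': 383.74468596096204, 'cx': 285.6714375943445, 'cy': 204.6677502509877, 'eye': array([ 1.19367771, -0.45662411,  0.53055414]), 'orientation': array([0.44245233, 0.20939504, 0.38730949, 0.78126885])}
wedge [([0.448, -0.221, -0.001], 0.91), ([0.566, -0.132, -0.002], 0.83), ([0.577, -0.234, 0.001], 0.8), ([0.382, 0.049, 0.0], 0.78), ([0.398, -0.073, 0.002], 0.76)]
wedge_push [([0.48, -0.254, 0.008], 0.8), ([0.369, -0.072, 0.006], 0.79), ([0.396, 0.089, 0.009], 0.77), ([0.589, -0.267, 0.008], 0.66), ([0.52, -0.126, 0.013], 0.64)]
gauge_stand [([0.696, -0.123, -0.004], 0.58)]
short_foot [([0.695, -0.119, -0.0], 0.95)]
can [([0.616, -0.368, -0.003], 0.92)]
jar []
bracket [([0.546, 0.033, 0.001], 0.71), ([0.566, -0.135, -0.0], 0.24)]
find [([0.563, -0.139, 0.008], 0.98), ([0.469, -0.233, 0.008], 0.84), ([0.587, -0.242, 0.009], 0.69), ([0.391, 0.057, 0.009], 0.67), ([0.398, -0.075, 0.008], 0.56)]
side {'fx': 390.047592874131
[... 211 characters left out ...]
dge [([0.403, -0.076, 0.004], 0.97), ([0.379, 0.044, -0.004], 0.88), ([0.444, -0.217, 0.001], 0.75), ([0.567, -0.134, -0.0], 0.72), ([0.583, -0.235, 0.002], 0.64)]
wedge_push [([0.372, -0.073, 0.007], 0.94), ([0.48, -0.256, 0.015], 0.88), ([0.521, -0.127, 0.016], 0.86), ([0.393, 0.089, 0.014], 0.82), ([0.582, -0.265, 0.008], 0.75)]
gauge_stand [([0.693, -0.126, -0.0], 0.62)]
short_foot [([0.699, -0.123, 0.001], 0.98)]
can [([0.622, -0.367, -0.001], 0.75)]
jar [([0.651, 0.042, 0.001], 0.62)]
bracket [([0.541, 0.031, -0.001], 0.74)]
find [([0.581, -0.238, 0.007], 0.89), ([0.378, 0.048, 0.002], 0.8), ([0.444, -0.223, 0.008], 0.76), ([0.555, -0.136, 0.008], 0.69), ([0.393, -0.078, 0.007], 0.64)]
```

View pics/scene0.png

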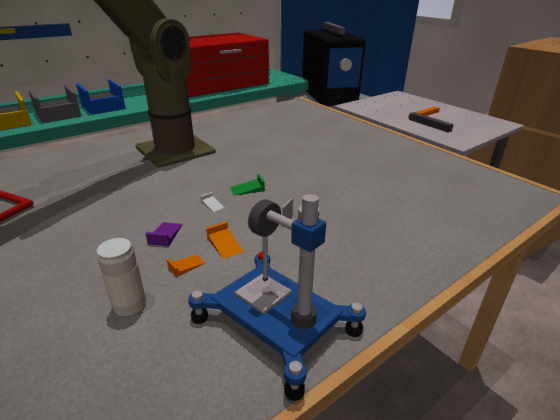

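View pics/side0.png

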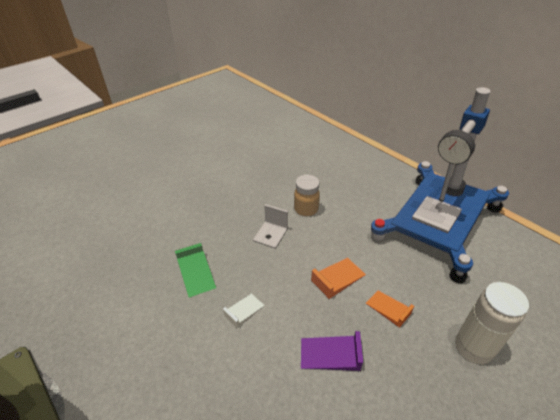

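```bash
cat > h.py <<'E'
from plant import r,cams,models
import cv2,numpy as np
from scipy.spatial.transform import Rotation as R
from scipy.optimize import minimize
def proj(c,P):
    p=cams.camera_params(c);q=R.from_quat(p['orientation']).inv().apply(np.atleast_2d(P)-p['eye'])
    return np.c_[p['cx']+p['fx']*q[:,0]/-q[:,2],p['cy']+p['fy']*q[:,1]/q[:,2]]
def unproj(c,uv,z):
    p=cams.camera_params(c);uv=np.atleast_2d(uv)
    d=R.from_quat(p['orientation']).apply(np.c_[(uv[:,0]-p['cx'])/p['fx'],-(uv[:,1]-p['cy'])/p['fy'],-np.ones(len(uv))])
    return p['eye']+d*((z-p['eye'][2])/d[:,2])[:,None]
def box(prof):return np.array([[x,y,z] for x,z in prof for y in(-.025,.025)])
PARTS=[box([(.045,0),(.045,.0008),(-.037,0),(-.037,.015)]),box([(-.037,0),(-.037,.03),(-.045,0),(-.045,.03)])]
def sil(c,x,y,a,S=4):
    m=np.zeros((420*S,560*S),np.uint8)
    for P in PARTS:
        W=R.from_euler('z',a).apply(P)+[x,y,0]
        cv2.fillConvexPoly(m,cv2.convexHull(np.round((proj(c,W)+.5)*S).astype(np.int32)),255)
    return cv2.resize(m,(560,420),interpolation=cv2.INTER_AREA)/255.
def orange(im,c,xy):
    h=cv2.cvtColor(im,cv2.COLOR_RGB2HSV)
    m=((h[...,0]>=3)&(h[...,0]<=16)&(h[...,1]>150)&(h[...,2]>50)).astype(np.uint8)
    n,l=cv2.connectedComponents(m);u,v=np.round(proj(c,[*xy,.006])[0]).astype(int)
    k=np.bincount(l[v-4:v+5,u-4:u+5].ravel(),minlength=n);k[0]=0
    return (l==k.argmax()).astype(float)
def fit(ims,x0):
    ms={c:orange(im,c,x0[:2]) for c,im in ims.items()}
    f=lambda p:sum(np.abs(sil(c,p[0],p[1],p[2])-m).sum()/m.sum() for c,m in ms.items())
    s=np.array(x0)+np.array([[0,0,0],[.01,0,0],[0,.01,0],[0,0,.2]])
    o=minimize(f,x0,method='Nelder-Mead',options=dict(initial_simplex=s,maxiter=150))
    return o.x,o.fun,{c:m.sum() for c,m in ms.items()}
E
python3 - <<'E'
from h import *
ims={c:cv2.imread(f'pics/{c}0.png')[:,:,::-1].copy() for c in('scene','side')}
for c in ims: print(c,fit({c:ims[c]},[.566,-.133,-.13]))
print(fit(ims,[.566,-.133,-.13]))
print('feet side',unproj('side',[(380,224),(426,167),(501,190),(461,258)],.05).round(3).tolist())
print('feet scene',unproj('scene',[(263,257),(198,296),(357,312),(296,369)],.05).round(3).tolist())
a=cv2.resize(ims['side'][160:340,280:480],(800,720))[:600]
cv2.imwrite('pics/crop1.png',a[:,:,::-1])
E
```

```text
scene (array([ -6.89177778,   5.58811111, -24.48555556]), np.float64(1.0), {'scene': np.float64(9.0)})
side (array([ 0.56875042, -0.1307439 , -0.0859302 ]), np.float64(0.1108532061473238), {'side': np.float64(1110.0)})
(array([ -6.89177778,   5.58811111, -24.48555556]), np.float64(2.0), {'scene': np.float64(9.0), 'side': np.float64(1110.0)})
feet side [[0.688, -0.123, 0.05], [0.907, -0.08, 0.05], [0.954, -0.229, 0.05], [0.725, -0.269, 0.05]]
feet scene [[0.705, -0.125, 0.05], [0.725, -0.275, 0.05], [0.915, -0.082, 0.05], [0.937, -0.23, 0.05]]
```

View pics/crop1.png

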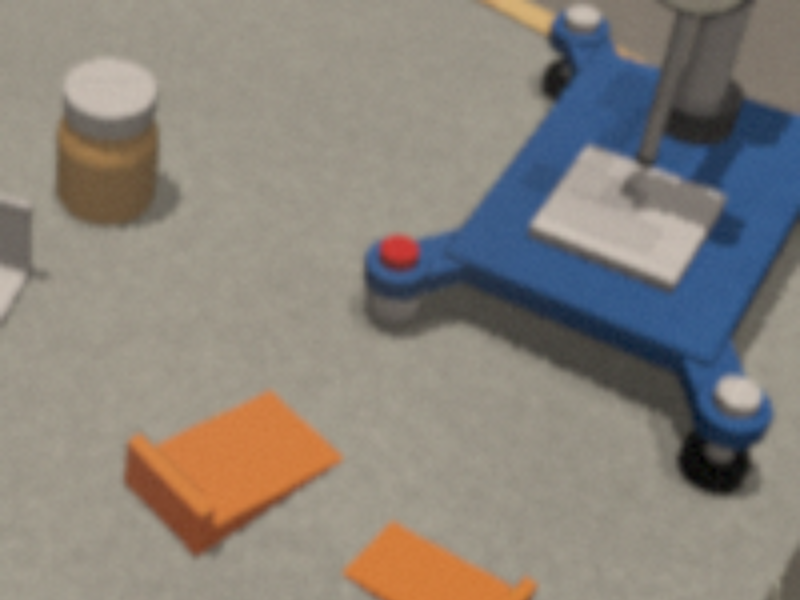

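The larger orange wedge is at side (340,277) and scene (225,240); the small orange one is at side (390,306) and scene (186,265). White, purple and green ones are excluded. The crop confirms that the one at side (340,277), crop (230,470), is the larger and points roughly at the red-capped foot at crop (400,255), so it is the one meant.

```bash
cat >> h.py <<'E'
def togo(tgts):
    s=r.get_state();Q=R.from_quat(s['eef_rot']);print('t',round(s['clock'],2),'tcp',s['tool_pos'].round(4),'yaw',round(Q.as_euler('zyx')[0],4),'F',s['contact_force'].round(1))
    for x,y,z,a in tgts:
        T=R.from_euler('z',a)*R.from_euler('x',np.pi)
        print(Q.inv().apply(np.array([x,y,z])-s['tool_pos']).round(4).tolist(),(Q.inv()*T).as_rotvec().round(4).tolist())
E
sed -i 's/<=16)&(h\[...,1\]>150)/<=19)\&(h[...,1]>120)/; s/v-4:v+5,u-4:u+5/v-9:v+10,u-9:u+10/' h.py
python3 - <<'E'
from h import *
ims={c:cv2.imread(f'pics/{c}0.png')[:,:,::-1].copy() for c in('scene','side')}
for c in ims: print(c,fit({c:ims[c]},[.566,-.133,-.1]))
print(fit(ims,[.566,-.133,-.1]))
togo([(.48,-.123,.2,-.1),(.48,-.123,.06,-.1)])
E
```

```text
scene (array([ 0.56542183, -0.13352228, -0.09484336]), np.float64(0.03666087124504974), {'scene': np.float64(812.0)})
side (array([ 0.56853209, -0.13077773, -0.10736435]), np.float64(0.050450450450450456), {'side': np.float64(1184.0)})
(array([ 0.56667683, -0.13250605, -0.10077111]), np.float64(0.16169751684457567), {'scene': np.float64(812.0), 'side': np.float64(1184.0)})
t 0.9 tcp [ 0.1983 -0.5928  0.2578] yaw -0.3228 F [-0.9 -0.3 -0.2]
[0.4162, -0.3561, 0.0577] [0.0001, -0.0, 0.4228]
[0.4162, -0.3562, 0.1977] [0.0001, -0.0, 0.4228]
```

Request:
{"fn": "jog_arm", "kwargs": {
  "turn": [
    [0, 0, 0.03],
    [0, 0, 0.08],
    [0, 0, 0.13],
    [0, 0, 0.18],
    [0, 0, 0.23],
    [0, 0, 0.28],
    [0, 0, 0.33],
    [0, 0, 0.38],
    [0, 0, 0.41],
    [0, 0, 0.423],
    [0, 0, 0.423],
    [0, 0, 0.423],
    [0, 0, 0.423],
    [0, 0, 0.423]
  ],
  "translation": [
    [0.02, -0.017, 0.003],
    [0.06, -0.051, 0.008],
    [0.105, -0.09, 0.015],
    [0.15, -0.128, 0.021],
    [0.195, -0.167, 0.027],
    [0.24, -0.205, 0.033],
    [0.285, -0.244, 0.04],
    [0.33, -0.282, 0.046],
    [0.37, -0.317, 0.051],
    [0.4, -0.342, 0.055],
    [0.414, -0.354, 0.057],
    [0.416, -0.356, 0.08],
    [0.416, -0.356, 0.12],
    [0.416, -0.356, 0.14]
  ],
  "grip": [0.88, 0.88, 0.88, 0.88, 0.88, 0.88, 0.88, 0.88, 0.88, 0.88, 0.88, 0.88, 0.88, 0.88]
}}

```text
clock: 2.65
tool_pos: [0.4796, -0.1228, 0.1163]
eef_rot: [0.999, -0.05, -0.001, -0.0]
contact_force: [0.5, 0.1, -0.5]
opening: 0.121
finger_force: 0.0
```

```bash
python3 - <<'E'
from h import *
togo([(.485,-.124,.028,-.1)])
im=cams.snapshot('wrist');cv2.imwrite('pics/w1.png',im[:,:,::-1])
print(r.get_state()['opening'])
E
```

```text
t 2.65 tcp [ 0.4796 -0.1228  0.1163] yaw 0.0995 F [ 0.5  0.1 -0.5]
[0.0056, 0.0007, 0.0883] [-0.0003, 0.0012, 0.0005]
0.1187070830846254
```

View pics/w1.png

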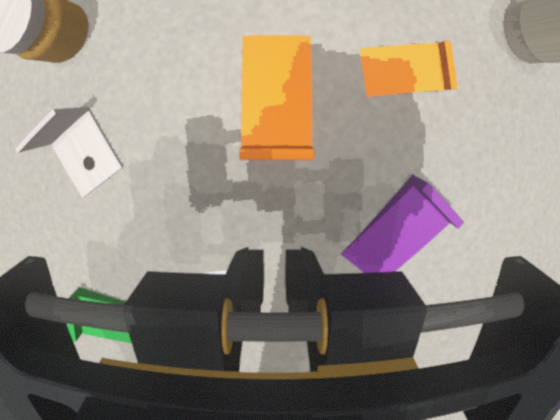

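Request:
{"fn": "jog_arm", "kwargs": {
  "turn": [
    [0, 0, 0],
    [0, 0, 0],
    [0, 0, 0],
    [0, 0, 0],
    [0, 0, 0],
    [0, 0, 0],
    [0, 0, 0],
    [0, 0, 0]
  ],
  "translation": [
    [0, 0, 0.025],
    [0, 0, 0.055],
    [0, 0, 0.08],
    [0, 0, 0.09],
    [0.005, 0, 0.09],
    [0.012, 0, 0.09],
    [0.018, 0, 0.09],
    [0.018, 0, 0.09]
  ],
  "grip": [0.88, 0.88, 0.88, 0.88, 0.88, 0.88, 0.88, 0.88]
}}

```text
clock: 3.7
tool_pos: [0.499, -0.1251, 0.0283]
eef_rot: [0.999, -0.05, 0.001, 0.0]
contact_force: [-0.2, 0.0, 0.5]
opening: 0.123
finger_force: 0.0
```

```bash
python3 - <<'E'
from h import *
p=cams.camera_params('wrist');s=r.get_state();print(p['eye'],s['tool_pos'])
# plan: wedge path arc then straight; TCP rigid 54mm behind origin (face 45 + 9)
F=np.array([.697,-.1225]);w=np.array([.567,-.132,-.1]);D=.054
from scipy.optimize import brentq
def path(k,L,S):
    n=int(round(L/.005)); pts=[w.copy()]
    for i in range(n):
        x,y,a=pts[-1];m=a+k*.0025;pts.append(np.array([x+.005*np.cos(m),y+.005*np.sin(m),a+k*.005]))
    x,y,a=pts[-1];pts.append(np.array([x+S*np.cos(a),y+S*np.sin(a),a]));return np.array(pts)
def lat(k):
    x,y,a=path(k,.07,0)[-1];d=F-[x,y];return -np.sin(a)*d[0]+np.cos(a)*d[1]
k=brentq(lat,0,6);P=path(k,.07,.05);print('k',k);
x,y,a=P[-2];print('remaining along',np.cos(a)*(F[0]-x)+np.sin(a)*(F[1]-y)-.003,'end',P[-2])
togo([(q[0]-D*np.cos(q[2]),q[1]-D*np.sin(q[2]),.026,q[2]) for q in P[::2]])
E
```

```text
[ 0.57547599 -0.13171044  0.15598669] [ 0.49900416 -0.12507824  0.02832408]
k 3.3727083143373733
remaining along 0.05773454492865748 end [ 0.636827   -0.13073985  0.13608958]
t 3.7 tcp [ 0.499  -0.1251  0.0283] yaw 0.1 F [-0.2  0.   0.5]
[0.0143, 0.0001, 0.0024] [0.0002, -0.0022, -0.0]
[0.0244, 0.0018, 0.0024] [0.0002, -0.0022, -0.0337]
[0.0344, 0.0031, 0.0024] [0.0003, -0.0022, -0.0675]
[0.0446, 0.004, 0.0024] [0.0003, -0.0022, -0.1012]
[0.0547, 0.0047, 0.0024] [0.0003, -0.0022, -0.1349]
[0.0649, 0.005, 0.0025] [0.0004, -0.0022, -0.1687]
[0.075, 0.0049, 0.0025] [0.0004, -0.0022, -0.2024]
[0.0852, 0.0045, 0.0025] [0.0004, -0.0022, -0.2361]
```

Request:
{"fn": "jog_arm", "kwargs": {
  "turn": [
    [0, 0, 0],
    [0, 0, 0],
    [0, 0, 0],
    [0, 0, -0.017],
    [0, 0, -0.034],
    [0, 0, -0.051],
    [0, 0, -0.0675],
    [0, 0, -0.084],
    [0, 0, -0.101],
    [0, 0, -0.118],
    [0, 0, -0.135],
    [0, 0, -0.152],
    [0, 0, -0.169],
    [0, 0, -0.186],
    [0, 0, -0.202],
    [0, 0, -0.219],
    [0, 0, -0.236],
    [0, 0, -0.236]
  ],
  "translation": [
    [0.005, 0, 0.002],
    [0.01, 0, 0.002],
    [0.0143, 0.0001, 0.002],
    [0.0193, 0.001, 0.002],
    [0.0244, 0.0018, 0.002],
    [0.0294, 0.0025, 0.002],
    [0.0344, 0.0031, 0.002],
    [0.0395, 0.0036, 0.002],
    [0.0446, 0.004, 0.002],
    [0.0496, 0.0044, 0.002],
    [0.0547, 0.0047, 0.002],
    [0.0598, 0.0049, 0.002],
    [0.0649, 0.005, 0.002],
    [0.07, 0.005, 0.002],
    [0.075, 0.0049, 0.002],
    [0.08, 0.0047, 0.002],
    [0.0852, 0.0045, 0.002],
    [0.0852, 0.0045, 0.002]
  ],
  "grip": [0.88, 0.88, 0.88, 0.88, 0.88, 0.88, 0.88, 0.88, 0.88, 0.88, 0.88, 0.88, 0.88, 0.88, 0.88, 0.88, 0.88, 0.88]
}}

```text
clock: 5.95
tool_pos: [0.5832, -0.1379, 0.0258]
eef_rot: [0.998, 0.068, 0.001, 0.0]
contact_force: [0.5, -0.9, 0.1]
opening: 0.121
finger_force: 0.0
```

```bash
python3 - <<'E'
from h import *
ims={}
for c in('scene','side'):
    ims[c]=cams.snapshot(c);cv2.imwrite(f'pics/{c}2.png',ims[c][:,:,::-1])
    print(c,[d['position'].round(3).tolist() if hasattr(d['position'],'round') else d['position'] for d in models.place_of(c,'wedge')], [d['position'] for d in models.place_of(c,'short_foot')])
w=cams.snapshot('wrist');
togo([])
try: print('side',fit({'side':ims['side']},[.637,-.131,.136]))
except Exception as e: print(e)
try: print('scene',fit({'scene':ims['scene']},[.637,-.131,.136]))
except Exception as e: print(e)
b=np.hstack([cv2.resize(ims['side'][130:330,290:450],(400,500)),cv2.resize(w[:280,140:420],(400,500))])
cv2.imwrite('pics/b2.png',b[:,:,::-1])
E
```

```text
scene [[0.4492, -0.2208, -0.0023], [0.5792, -0.2349, 0.0023], [0.6412, -0.1377, -0.0022], [0.4009, -0.0714, -0.0018], [0.6954, -0.1217, -0.0029], [0.3817, 0.0503, 0.0001]] [[0.6959, -0.1163, 0.0021]]
side [[0.4014, -0.0718, 0.0005], [0.4444, -0.2214, 0.0025], [0.5855, -0.231, -0.0014], [0.3771, 0.045, -0.003], [0.6381, -0.1302, -0.0007], [0.5437, 0.0305, 0.0]] [[0.6984, -0.1199, 0.0015]]
t 6.3 tcp [ 0.5822 -0.1379  0.0258] yaw -0.1359 F [-0.5 -0.3 -0.1]
side (array([ 0.67582832, -0.13048332,  0.46122865]), np.float64(17.471686274509803), {'side': np.float64(50.0)})
scene (array([ 0.63336016, -0.13285271,  0.11498429]), np.float64(0.17249628457740065), {'scene': np.float64(818.0)})
```

View pics/b2.png

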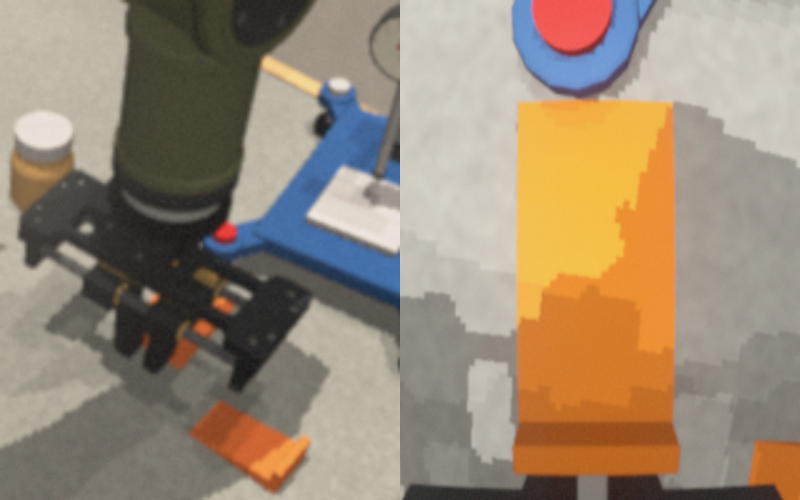

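View pics/scene2.png

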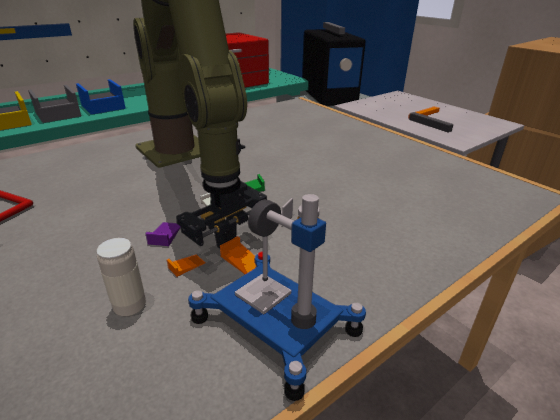

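The wrist crop shows the wedge flush on both fingertips. Its thin edge, crop (596,100), is just short of the red-capped foot at (575,20), which sits about 5 mm left of the wedge axis. I'll steer slightly left while advancing.

Request:
{"fn": "jog_arm", "kwargs": {
  "turn": [
    [0, 0, -0.015],
    [0, 0, -0.03],
    [0, 0, -0.045],
    [0, 0, -0.06],
    [0, 0, -0.06],
    [0, 0, -0.06],
    [0, 0, -0.06],
    [0, 0, -0.06],
    [0, 0, -0.06],
    [0, 0, -0.06],
    [0, 0, -0.06]
  ],
  "translation": [
    [0.004, 0.0008, 0],
    [0.0075, 0.0015, 0],
    [0.0115, 0.0022, 0],
    [0.015, 0.0028, 0],
    [0.018, 0.0026, 0],
    [0.021, 0.0024, 0],
    [0.024, 0.0022, 0],
    [0.027, 0.002, 0],
    [0.03, 0.0018, 0],
    [0.033, 0.0016, 0],
    [0.033, 0.0016, 0]
  ],
  "grip": [0.88, 0.88, 0.88, 0.88, 0.88, 0.88, 0.88, 0.88, 0.88, 0.88, 0.88]
}}

```text
clock: 7.68
tool_pos: [0.6103, -0.1369, 0.0254]
eef_rot: [0.995, 0.097, -0.005, 0.0]
contact_force: [-11.4, -1.5, 7.7]
opening: 0.118
finger_force: 5.3
```

```bash
python3 - <<'E'
from h import *
togo([]);im=cams.snapshot('scene');w=cams.snapshot('wrist')
cv2.imwrite('pics/scene3.png',im[:,:,::-1])
b=np.hstack([cv2.resize(im[220:320,180:300],(480,400)),cv2.resize(w[:280,140:420],(320,400))])
cv2.imwrite('pics/b3.png',b[:,:,::-1])
print(unproj('scene',[(265,218)],.2),unproj('scene',[(263,286)],.055))
print('cap',[ (p['position']) for p in models.place_of('scene','short_foot')])
E
```

```text
t 7.67 tcp [ 0.6103 -0.1369  0.0254] yaw -0.1947 F [-11.4  -1.5   7.7]
[[ 0.78094954 -0.17129455  0.2       ]] [[ 0.77599531 -0.17433091  0.055     ]]
cap [[0.6971, -0.1175, 0.0042]]
```

View pics/b3.png

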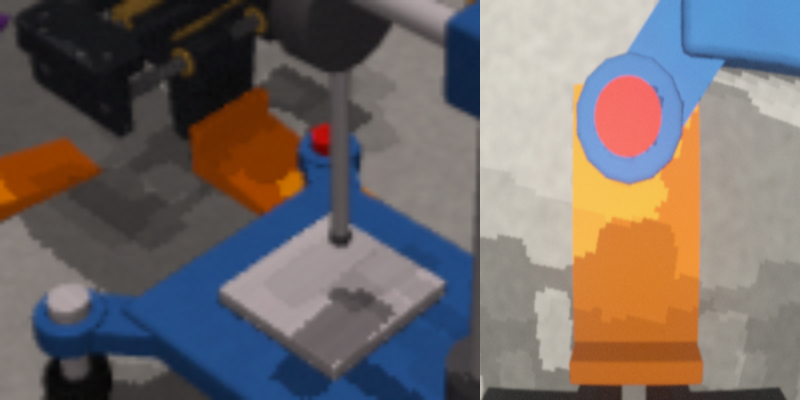

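The crop shows the foot on the ramp, about 10 mm in and roughly on the wedge's axis; the wedge is still square to the fingers. Next I'll creep forward, easing slightly upward.

Request:
{"fn": "jog_arm", "kwargs": {
  "turn": [
    [0, 0, 0],
    [0, 0, 0],
    [0, 0, 0],
    [0, 0, 0],
    [0, 0, 0]
  ],
  "translation": [
    [0.001, 0, -0.001],
    [0.003, 0, -0.001],
    [0.005, 0, -0.001],
    [0.007, 0, -0.001],
    [0.007, 0, -0.001]
  ],
  "grip": [0.88, 0.88, 0.88, 0.88, 0.88]
}}

```text
clock: 8.45
tool_pos: [0.62, -0.1342, 0.0258]
eef_rot: [0.995, 0.098, -0.002, -0.0]
contact_force: [-4.3, -0.4, -1.5]
opening: 0.122
finger_force: 2.3
```

Request:
{"fn": "jog_arm", "kwargs": {
  "turn": [
    [0, 0, 0],
    [0, 0, 0],
    [0, 0, 0],
    [0, 0, 0],
    [0, 0, 0],
    [0, 0, 0]
  ],
  "translation": [
    [0.002, 0, 0],
    [0.004, 0, 0],
    [0.006, 0, 0],
    [0.008, 0, 0],
    [0.01, 0, 0],
    [0.01, 0, 0]
  ],
  "grip": [0.88, 0.88, 0.88, 0.88, 0.88, 0.88]
}}

```text
clock: 9.2
tool_pos: [0.6325, -0.1315, 0.0269]
eef_rot: [0.995, 0.098, 0.001, 0.0]
contact_force: [-3.0, -1.2, -1.8]
opening: 0.121
finger_force: 1.3
```

```bash
python3 - <<'E'
from h import *
togo([]);im=cams.snapshot('scene');w=cams.snapshot('wrist')
cv2.imwrite('pics/scene4.png',im[:,:,::-1])
b=np.hstack([cv2.resize(im[220:320,180:300],(480,400)),cv2.resize(w[:280,140:420],(320,400))])
cv2.imwrite('pics/b4.png',b[:,:,::-1])
E
```

```text
t 9.2 tcp [ 0.6325 -0.1315  0.0269] yaw -0.196 F [-3.  -1.2 -1.8]
```

View pics/b4.png

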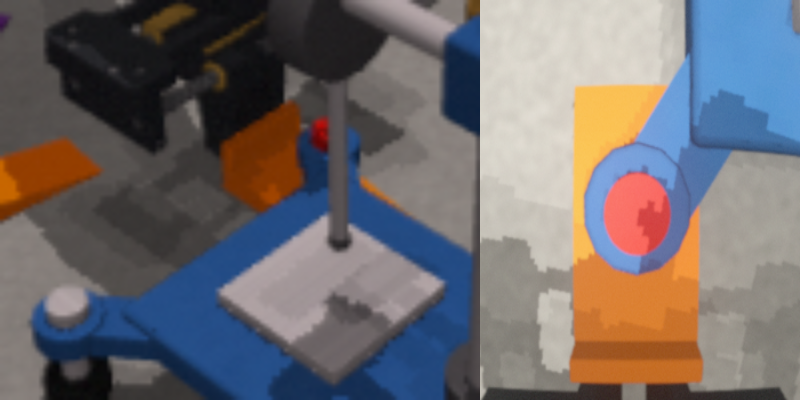

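The foot is centred on the wedge, about 33 mm in. About 9 mm remains.

Request:
{"fn": "jog_arm", "kwargs": {
  "turn": [
    [0, 0, 0],
    [0, 0, 0],
    [0, 0, 0],
    [0, 0, 0],
    [0, 0, 0]
  ],
  "translation": [
    [0.0015, 0, 0],
    [0.003, 0, 0],
    [0.0045, 0, 0],
    [0.006, 0, 0],
    [0.006, 0, 0]
  ],
  "grip": [0.88, 0.88, 0.88, 0.88, 0.88]
}}

```text
clock: 9.93
tool_pos: [0.638, -0.1305, 0.0268]
eef_rot: [0.995, 0.098, 0.0, 0.0]
contact_force: [-3.2, -1.0, -1.4]
opening: 0.119
finger_force: 1.4
```

Request:
{"fn": "jog_arm", "kwargs": {
  "turn": [
    [0, 0, 0],
    [0, 0, 0],
    [0, 0, 0],
    [0, 0, 0]
  ],
  "translation": [
    [0.001, 0, 0],
    [0.002, 0, 0],
    [0.003, 0, 0],
    [0.003, 0, 0]
  ],
  "grip": [0.88, 0.88, 0.88, 0.88]
}}

```text
clock: 10.42
tool_pos: [0.6391, -0.1303, 0.0266]
eef_rot: [0.995, 0.098, -0.002, 0.0]
contact_force: [-6.5, -1.8, 0.9]
opening: 0.123
finger_force: 3.1
```

Request:
{"fn": "jog_arm", "kwargs": {
  "turn": [
    [0, 0, 0],
    [0, 0, 0],
    [0, 0, 0],
    [0, 0, 0]
  ],
  "translation": [
    [0.001, 0, 0],
    [0.002, 0, 0],
    [0.003, 0, 0],
    [0.003, 0, 0]
  ],
  "grip": [0.88, 0.88, 0.88, 0.88]
}}

```text
clock: 10.92
tool_pos: [0.6394, -0.1303, 0.0266]
eef_rot: [0.995, 0.097, -0.004, -0.0]
contact_force: [-11.6, -1.5, 5.3]
opening: 0.12
finger_force: 5.8
```

```bash
python3 - <<'E'
from h import *
togo([])
for c in('scene','side'):
    a=cv2.imread(f'pics/{c}0.png')[:,:,::-1];im=cams.snapshot(c);cv2.imwrite(f'pics/{c}5.png',im[:,:,::-1])
    for n in ['short_foot']: print(c,[d['position'] for d in models.place_of(c,n)][:1])
    # motion of column/dial top vs start and vs prediction for level
    T={'scene':(285,190,45,60),'side':(440,85,55,75)}[c];x,y,w,h=T
    g=lambda i:cv2.cvtColor(np.ascontiguousarray(i),cv2.COLOR_RGB2GRAY)
    m=cv2.matchTemplate(cv2.resize(g(im),None,fx=4,fy=4,interpolation=cv2.INTER_CUBIC)[(y-15)*4:(y+h+15)*4,(x-15)*4:(x+w+15)*4],cv2.resize(g(a),None,fx=4,fy=4,interpolation=cv2.INTER_CUBIC)[y*4:(y+h)*4,x*4:(x+w)*4],cv2.TM_CCOEFF_NORMED)
    _,v,_,l=cv2.minMaxLoc(m);print(c,'shift px',np.array(l)/4-15,v)
    # predicted: axis through feet (220,0)->(0,-160) diag in stand frame
    F=np.array([.697,-.121,0]);S=R.from_euler('z',.19)
    p=F+S.apply([110,-80,240]/np.array(1000.));A=F+S.apply([.22,0,0]);B=F+S.apply([0,-.16,0]);ax=(B-A)/np.linalg.norm(B-A)
    for sg in(1,-1):
        f=R.from_rotvec(sg*.062*ax).apply(F-A)+A;q=R.from_rotvec(sg*.062*ax).apply(p-A)+A
        if f[2]>0: print('predicted level shift',proj(c,q)-proj(c,p))
E
```

```text
t 10.93 tcp [ 0.6394 -0.1303  0.0266] yaw -0.1951 F [-11.6  -1.5   5.3]
scene [[0.6954, -0.1198, 0.0085]]
scene shift px [-0.25  6.75] 0.916032612323761
predicted level shift [[-1.21326493  5.87628799]]
side []
side shift px [7.75 0.  ] 0.9470354318618774
predicted level shift [[8.98874273 0.30879493]]
```

Request:
{"fn": "jog_arm", "kwargs": {
  "turn": [
    [0, 0, 0],
    [0, 0, 0],
    [0, 0, 0],
    [0, 0, 0],
    [0, 0, 0]
  ],
  "translation": [
    [0.001, 0, -0.001],
    [0.002, 0, -0.001],
    [0.003, 0, -0.001],
    [0.004, 0, -0.001],
    [0.004, 0, -0.001]
  ],
  "grip": [0.88, 0.88, 0.88, 0.88, 0.88]
}}

```text
clock: 11.75
tool_pos: [0.64, -0.1302, 0.0267]
eef_rot: [0.995, 0.097, -0.008, -0.0]
contact_force: [-15.4, -1.8, 5.8]
opening: 0.121
finger_force: 8.2
```

The push rises steeply with almost no motion, so the wedge has jammed with the stand level. I'll back off now.

Request:
{"fn": "jog_arm", "kwargs": {
  "turn": [
    [0, 0, 0],
    [0, 0, 0],
    [0, 0, 0],
    [0, 0, 0],
    [0, 0, 0],
    [0, 0, 0],
    [0, 0, 0],
    [0, 0, 0],
    [0, 0, 0],
    [0, 0, 0],
    [0, 0, 0],
    [0, 0, 0],
    [0, 0, 0],
    [0, 0, 0]
  ],
  "translation": [
    [-0.004, 0, 0],
    [-0.008, 0, 0],
    [-0.014, 0, 0],
    [-0.022, 0, 0],
    [-0.034, 0, 0],
    [-0.05, 0, 0],
    [-0.06, 0, -0.01],
    [-0.07, 0, -0.04],
    [-0.08, 0, -0.08],
    [-0.1, 0, -0.12],
    [-0.13, 0, -0.16],
    [-0.17, 0, -0.19],
    [-0.2, 0, -0.2],
    [-0.2, 0, -0.2]
  ],
  "grip": [0.88, 0.88, 0.88, 0.88, 0.88, 0.88, 0.88, 0.88, 0.88, 0.88, 0.88, 0.88, 0.88, 0.88]
}}

```text
clock: 13.5
tool_pos: [0.4494, -0.1685, 0.2293]
eef_rot: [0.995, 0.097, 0.0, 0.001]
contact_force: [-0.1, 0.6, 0.3]
opening: 0.116
finger_force: 0.0
```

```bash
python3 - <<'E'
from h import *
togo([]);bs=[]
g=lambda i:cv2.resize(cv2.cvtColor(np.ascontiguousarray(i),cv2.COLOR_RGB2GRAY),None,fx=4,fy=4,interpolation=cv2.INTER_CUBIC)
for c in('scene','side'):
    im=cams.snapshot(c);bs.append(im)
    x,y,w,h={'scene':(285,190,45,60),'side':(440,85,55,75)}[c]
    for k in(0,5):
        a=cv2.imread(f'pics/{c}{k}.png')[:,:,::-1]
        m=cv2.matchTemplate(g(im)[(y-15)*4:(y+h+15)*4,(x-15)*4:(x+w+15)*4],g(a)[y*4:(y+h)*4,x*4:(x+w)*4],cv2.TM_CCOEFF_NORMED)
        _,v,_,l=cv2.minMaxLoc(m);print(c,k,np.array(l)/4-15,round(v,3))
    print([d['position'] for d in models.place_of(c,'short_foot')][:1],[d['position'] for d in models.place_of(c,'wedge')])
b=np.hstack([cv2.resize(bs[0][200:350,170:320],(400,400)),cv2.resize(bs[1][150:300,300:450],(400,400))])
cv2.imwrite('pics/b6.png',b[:,:,::-1])
E
```

```text
t 13.5 tcp [ 0.4494 -0.1685  0.2293] yaw -0.1934 F [-0.1  0.6  0.3]
scene 0 [-0.25  6.75] 0.918
scene 5 [0. 0.] 0.999
[[0.6962, -0.118, 0.0096]] [[0.6955, -0.1209, 0.0024], [0.5807, -0.2373, 0.0019], [0.3841, 0.0498, -0.0005], [0.4438, -0.2239, 0.0016], [0.3996, -0.0683, -0.0018]]
side 0 [7.75 0.  ] 0.947
side 5 [0. 0.] 0.926
[] [[0.3779, 0.0462, -0.0031], [0.6925, -0.1199, -0.0013], [0.5835, -0.2336, 0.0001], [0.4434, -0.2193, 0.0013], [0.4006, -0.0768, 0.0056]]
```

View pics/b6.png

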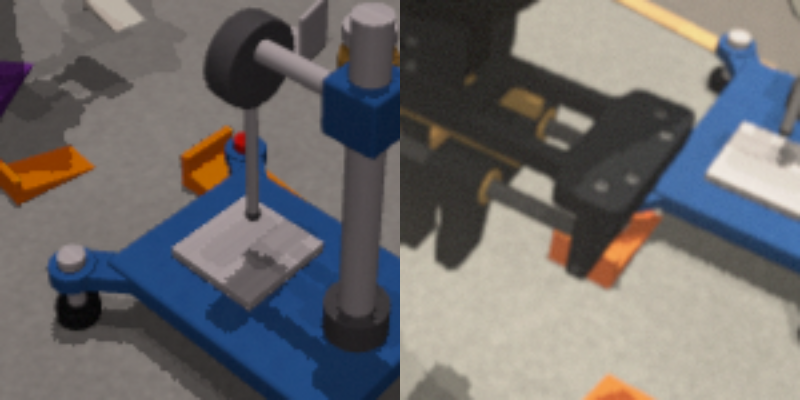

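The wedge sits under the red-capped foot (left half, about (215,165)). The stand's shift matches what levelling predicts, it did not change after release, and the robot is clear.

```bash
python3 -c "
from plant import r
print(r.finish_job())"
```

```text
the job is handed in; nothing more can be done
None
```

The large orange wedge is jammed under the red-capped foot, the camera images show the stand level and steady after release, and the job was handed in at about 13.6 s with the arm clear; no verdict came back.

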